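Push the gasket scraper home into its bench pocket

ROBOT

A 6-joint arm with a two-finger parallel gripper is mounted at the origin on the work surface. World frame = base frame: x ahead of the robot, y to its left, z up, the work surface at z = 0. Lengths are in m, angles in degrees, forces in N, time in s.
With the tool pointing down it reaches from about 0.3 to 0.75 m from the base axis. Payload 8.5 kg.
Tool frame: the origin (TCP) lies midway between the tips of the shut fingers; the grasp point (between the pads) lies grasp_offset behind it (grasp_offset is the distance from the TCP to the grasp point, in m); z points along the fingers, y is the line along which they close (so a half turn about z gives the same grasp; the last joint's range is limited). The gripper opens to 85 mm and grips with 20 to 120 N. Pads are 22 mm wide; open, the fingers measure 114 mm over their backs; the gripper's body (76 mm by 85 mm) begins 54 mm behind the grasp point. The pads swing forward as they close: fully open they stand 13 mm farther back than shut.
Start: joints at [-12.336, 21.807, 74.336, -0, 83.858, -12.336], TCP at [0.55, 0, 0.231] pointing down, gripper open.
Joint ranges: [-178.18, 178.18], [-50.72, 133.34], [12.68, 142.11], [-81.47, 261.47], [9.98, 163.14], [-165.26, 165.26]. Speed limits (degrees/s): [136.94, 136.94, 180, 180, 180, 180].

INTERFACE

Orientations are given as a 3x3 rotation matrix whose columns are the frame's x, y, z axes.
In Python, from rig import observe, get_image, camera_params, close_job, grasp_offset gives the robot as it stands.
- The arm moves only by the shell command python3 -m handwheel 'ROWS' [OPENING] [FORCE]. ROWS is JSON, a list of rows, each a list of 2 entries, a list of its own where there are three numbers: the shift along the tool's x, y, z as a fraction of full scale, then the turn, a rotation vector about the tool's x, y, z as a fraction of full scale. In form: [[[dx, dy, dz], [ax, ay, az]], ...]. A call has 1 to 10 rows; each row is the pose to reach, as a shift and turn from the pose commanded when the call began, along the tool's axes at that moment, turning the shorter way round; what a row does not reach only later rows make up. Full scale, the value 1, is 0.5 m for a shift and pi rad for a turn. A row lasts 1/10 s, in which the tool goes at most 50 mm and 8.59 degrees, less where a joint would pass 70% of its speed; a pose out of reach is approached as far as the arm can. A call with a number of a shift or a turn outside -1 to 1 is refused whole. A call with a gripper value outside its range is refused whole. OPENING is the opening, from 0 (shut) to 1 (fully open), set as the call begins (- or left out, the last holds). The fingers move at their own pace and stop on an object; FORCE is the grip in N (left out, the last holds). Time passes only in rows, so rows that repeat a pose let the fingers close. It gives the time, the measured TCP pose, the force, the opening and the grip force at its end, in the units of the state.
- observe(): the state, without advancing time (a new reading comes with each control period).
- get_image(name): name is "scene" or "side" or "wrist"; returns (picture, depth): 384x512x3 uint8, red, green, blue; 384x512 float32, m along the optical axis (not along the pixel's ray), 0 where there is no reading.
- camera_params(name): a dict with "K" (3x3 intrinsics, pixels), "R" (3x3) and "t" (3): a world point X has camera coordinates R X + t. Camera axes: x right, y down, z forward; pixel columns grow to the right and rows downward; lengths in m; the calibration is good to about 2 mm. The wrist camera is an equidistant fisheye: a pixel r from the principal point sees the ray r / f radians off the axis. A picture is of the moment at which its call begins: read the wrist's pose just before it. camera_params takes no time and is no camera call; for the wrist camera it gives the pose at the moment of the call.
- close_job(): hands the job in; it is judged then, once.
The state is a dict: "time_s": time; "q": joint angles; "qvel": joint speeds; "joint_efforts": joint torques, N m; "position": TCP position; "tool_rot": TCP orientation; "ft_force": force on the tool from outside, world axes, zero at the start; "wrist_torque": the same for the moment, N m; "grip_width": finger opening in m; "gripper_force": force on a finger pad.
Only numpy, scipy, OpenCV 4.12 (cv2) and the standard library are available. Lean on these libraries where they do the work, as an engineer would, in place of code of your own. Each camera call takes 0.05 s, during which the arm holds its last target. There are 200 camera calls.

TASK

Put the wide gasket scraper away: push it along the bench, without lifting it, blade first into the empty wide pocket of the plywood rack until its grip bar sits flush against the pocket mouth. Leave the small scraper in its pocket and the other things on the bench where they are.

Things in the scene. Friction and masses are not known exactly. Their poses are not given: they have to be found in the camera images.
- scraper: Wide gasket scraper lying flat, loose on the bench: brass blade 120 mm wide, 70 long, 5 thick; black grip bar along its rear edge (110 mm wide, 20 deep, 26 high, standing on the bench). 0.3 to 0.55 kg. Origin: underside, mid-width, at the bar's front face where the blade begins. x to the blade's front edge (x = +70 mm), y along the bar, z up; bar's rear face at x = -20 mm.
- rack: Plywood rack fixed to the bench, 20 mm high, two flat pockets side by side under one cover board (12 to 20 mm above the bench, which is the pockets' floor). Origin: bench level, mid-width of the wide pocket's mouth. x points into the pockets (85 mm deep), y along the front, z up. Outline: y -225 to +90 mm, back at x = +97 mm. The narrow pocket (77 mm, centre y = -133 mm) is taken.
- pocket_mouth (a point): Mouth of the empty wide pocket, 6 mm above the rack's origin, same axes. Pocket 130 mm wide, 12 mm high inside. Two 12 mm high guides flare out before it, from 130 mm apart at x = 0 to 172 mm at x = -44 mm. Scraper home: its bar's front face meets the cover's front edge, scraper origin at rack x = 0.
- small_scraper: Small scraper of the same make (brass blade 64 mm wide, bar 60 mm wide, 26 mm high), already home in the rack's narrow pocket with its bar outside. Origin and axes as for the wide scraper. Leave it.
- regulator: Air filter-regulator standing on the bench, aluminium block with white knob and a gauge, about 60 mm across, 137 mm high. Origin: centre of underside. Leave it.
- air_cylinder: Pneumatic cylinder lying on the bench, 225 x 70 x 70 mm, long along its x. Origin: middle of underside. Leave it.
- solenoid: Solenoid valve, aluminium block 80 x 50 x 35 mm with a black coil on it, 75 mm high in all. Origin: centre of underside. Leave it.
- coupling: Brass coupling standing on end, 52 mm in diameter at its collar, 50 mm high. Origin: centre of underside. Leave it.
- wrench: Open-ended wrench lying on the bench, 180 mm long along its x. Leave it.
There are look-alikes about, which are no part of the job. Leave any blue look-alike of the scraper alone.

How it is judged:
By the outcome, as a careful person would: the job done as asked, in the order asked, and still so for the second after the job is handed in, with the robot touching nothing.
It also fails if it takes over 45 s, if anything falls off the work surface, if the arm or the gripper's body presses on something with over 40 N, if the wrist force passes 120 N, or if a joint passes its speed limit or range.

## Working session

There is one attempt and no reset: what is moved stays moved. The work goes in short steps, Python scripts to look and compute and a shell command to move; the robot and the scene stay as the last step left them, time stands still between calls to the robot, and variables do not carry over. Pictures are saved under pics/ and viewed, at most 10 in all, crops included, and the job is handed in when it is done.

```bash
mkdir -p pics; python3 - <<'E'
from rig import *
import cv2,numpy as np
print(observe()['position'],observe()['tool_rot'],grasp_offset)
for n in ['scene','side']:
    p,d=get_image(n); cv2.imwrite(f'pics/{n}0.png',p[:,:,::-1]); np.save(f'{n}_d.npy',d)
    c=camera_params(n); print(n,c['K'],c['R'],c['t'],(d>0).mean())
E
```

```text
[5.49700256e-01 6.12903543e-05 2.30693177e-01] [[ 1.61146495e-05  9.99998913e-01 -1.47420991e-03]
 [ 9.99999955e-01 -1.56753229e-05  2.98019261e-04]
 [ 2.97995828e-04 -1.47421464e-03 -9.99998869e-01]] 0.0187
scene [[400.37916022   0.         254.92549411]
 [  0.         400.37916022 191.63163406]
 [  0.           0.           1.        ]] [[-0.78286499  0.62214731 -0.00742468]
 [ 0.46101142  0.57200685 -0.6784369 ]
 [-0.41784073 -0.53454736 -0.73462115]] [ 0.49528796 -0.2285083   1.64196306] 0.9961293538411459
side [[449.41430442   0.         259.79416484]
 [  0.         449.41430442 187.99421671]
 [  0.           0.           1.        ]] [[ 0.8748763  -0.4843103   0.00591568]
 [-0.25348531 -0.46824457 -0.84645864]
 [ 0.41271863  0.73904706 -0.53242162]] [-0.55115421  0.17384859  1.04203252] 0.9940134684244791
```

View pics/scene0.png

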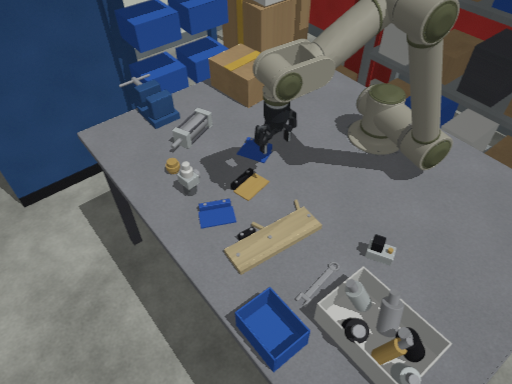

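View pics/side0.png

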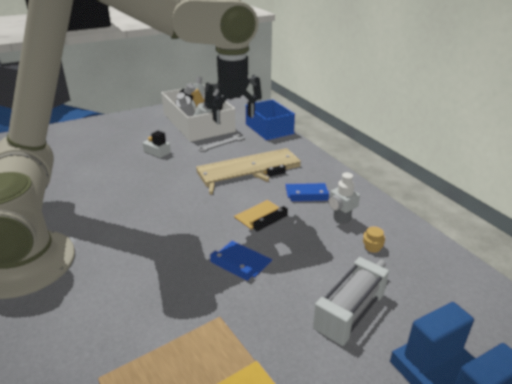

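The scene view shows the scraper at about (247,183), with its black bar at the upper left and its blade pointing lower right. The rack is at (273,238), with the small scraper's bar at (246,233) and the guides at (258,226) and (297,206). The side view has the scraper at (262,214) and the rack at (248,167). Two blue look-alikes lie nearby.

```bash
cat > h.py <<'E'
import cv2,numpy as np
from rig import camera_params
def cloud(n,f,d):
    c=camera_params(n);K=c['K'];v,u=np.mgrid[:384,:512]
    P=np.stack([(u-K[0,2])/K[0,0]*d,(v-K[1,2])/K[1,1]*d,d],-1)
    return (P-c['t'])@c['R']
def proj(n,X):
    c=camera_params(n);p=(np.asarray(X)@c['R'].T+c['t'])@c['K'].T
    return p[...,:2]/p[...,2:]
E
python3 - <<'E'
from h import *
boxes={'scene':dict(scr=(225,165,275,200),rack=(222,198,325,272)),'side':dict(scr=(230,195,292,235),rack=(192,145,305,195))}
for n in boxes:
    im=cv2.imread(f'pics/{n}0.png');d=np.load(f'{n}_d.npy');P=cloud(n,im,d)
    h=cv2.cvtColor(im,cv2.COLOR_BGR2HSV)
    for k,(a,b,c,e) in boxes[n].items():
        H=h[b:e,a:c].reshape(-1,3).astype(int);X=P[b:e,a:c].reshape(-1,3)
        print(n,k,'bench z',np.median(X[(H[:,1]<60)&(H[:,2]>80)][:,2]))
        wood=(H[:,0]>8)&(H[:,0]<32)&(H[:,1]>70)&(H[:,2]>90); dark=(H[:,2]<55)
        for nm,m in (('yellow',wood),('dark',dark)):
            if m.sum()<8: continue
            Y=X[m]
            if k=='rack' and nm=='yellow': Y=Y[Y[:,2]>.013]
            r=cv2.minAreaRect(Y[:,:2].astype(np.float32)*1000)
            print(nm,len(Y),'z pct',np.percentile(Y[:,2],[5,50,95]).round(4),'rect',np.round(r[0],1),np.round(r[1],1),round(r[2],1)); print(cv2.boxPoints(r).round(0).tolist())
    a,b,c,e=(200,130,330,275) if n=='scene' else (185,140,315,240)
    cv2.imwrite(f'pics/{n}_c.png',cv2.resize(im[b:e,a:c],None,fx=4,fy=4,interpolation=cv2.INTER_CUBIC))
E
```

```text
scene scr bench z 0.0006243802227111485
yellow 489 z pct [0.001  0.0053 0.0092] rect [878.6 258.4] [1061.9  121. ] 49.3
[[486.0, -104.0], [578.0, -183.0], [1271.0, 621.0], [1179.0, 700.0]]
dark 184 z pct [0.0075 0.0232 0.0295] rect [ 580.7 -138.6] [123.3  21.3] 13.4
[[518.0, -142.0], [523.0, -163.0], [643.0, -135.0], [638.0, -114.0]]
scene rack bench z 0.000494674166844061
yellow 470 z pct [0.0144 0.0195 0.0237] rect [897.  314.9] [915.8 272. ] 37.2
[[450.0, 146.0], [615.0, -71.0], [1344.0, 484.0], [1179.0, 700.0]]
dark 84 z pct [0.0141 0.0246 0.0283] rect [726.7  70.9] [19.1 57.6] 81.9
[[697.0, 65.0], [754.0, 57.0], [757.0, 76.0], [700.0, 84.0]]
side scr bench z 0.002545096162205925
yellow 550 z pct [0.0051 0.0076 0.0281] rect [ 326.7 -480. ] [1050.9  113.4] 58.0
[[0.0, -896.0], [96.0, -956.0], [653.0, -65.0], [557.0, -4.0]]
dark 316 z pct [0.005  0.0193 0.0293] rect [ 333.  -522.3] [984.4  80. ] 56.7
[[29.0, -912.0], [96.0, -956.0], [637.0, -133.0], [570.0, -89.0]]
side rack bench z 0.003001787740125044
yellow 222 z pct [0.014  0.0194 0.025 ] rect [643.8  72.4] [114.5 314.9] 72.7
[[476.0, 64.0], [777.0, -29.0], [811.0, 80.0], [510.0, 174.0]]
dark 113 z pct [0.004  0.0172 0.0275] rect [720.6  62.8] [11.5 55.8] 87.4
[[692.0, 58.0], [748.0, 56.0], [749.0, 67.0], [693.0, 70.0]]
```

View pics/scene_c.png

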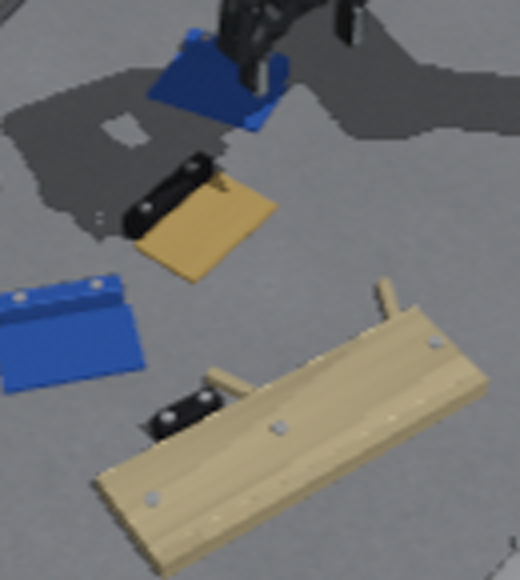

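The close-up shows the bar upright at crop (170,195), the blade pointing towards the rack, the mouth facing the scraper, and a blue plate behind it at (230,80). Next I fit the known outlines in both views.

```bash
cat >> h.py <<'E'
from scipy.optimize import minimize
def box(x0,x1,y0,y1,z0,z1): return np.array([[x,y,z] for x in(x0,x1) for y in (y0,y1) for z in(z0,z1)])/1000.
M={'scr':[('y',box(0,70,-60,60,0,5)),('d',box(-20,0,-55,55,0,26))],
   'rack':[('y',box(0,97,-225,90,0,20)),('d',box(-20,0,-163,-103,0,26))]}
def place(X,p):
    c,s=np.cos(p[2]),np.sin(p[2]); return X@np.array([[c,s,0],[-s,c,0],[0,0,1]])+[p[0],p[1],0]
def masks(im):
    h=cv2.cvtColor(im,cv2.COLOR_BGR2HSV).astype(int)
    y=(h[...,0]>8)&(h[...,0]<32)&(h[...,1]>60)&(h[...,2]>80)
    return y,(h[...,2]<55)
def cost(k,p,obs,S=4):
    t=0
    for n,(m,dk,b) in obs.items():
        a=[np.zeros((384*S//1,512*S),np.uint8)]*0
        r=np.zeros((384*S,512*S),np.uint8)
        for col,X in M[k]:
            q=proj(n,place(X,p));q=((q+.5)*S).astype(np.float32)
            cv2.fillConvexPoly(r,cv2.convexHull(q).astype(np.int32),1)
        r=cv2.resize(r.astype(np.float32),(512,384),interpolation=cv2.INTER_AREA)
        t+=np.abs(r-m)[b[1]:b[3],b[0]:b[2]].sum()
    return t
def fit(k,p0,obs):
    f=lambda z:cost(k,p0+z/[100,100,10],obs)
    z=np.zeros(3)
    for s in (1,.3,.1):
        r=minimize(f,z,method='Nelder-Mead',options=dict(initial_simplex=z+s*np.vstack([np.zeros(3),np.eye(3)]),maxiter=150)); z=r.x
    return p0+z/[100,100,10],r.fun
E
python3 - <<'E'
from h import *
B={'scr':{'scene':(228,167,272,202),'side':(232,196,292,233)},'rack':{'scene':(222,196,326,272),'side':(190,143,306,194)}}
I={n:cv2.imread(f'pics/{n}0.png') for n in('scene','side')}
for k,p0 in (('scr',np.array([.578,-.128,np.radians(103)])),('rack',np.array([.594,.098,np.radians(78)]))):
    o={}
    for n in I:
        y,d=masks(I[n]); b=B[k][n]
        o[n]=((y|(d)).astype(float),d,b)
    for oo in (o,{'scene':o['scene']},{'side':o['side']}):
        p,f=fit(k,p0,oo); print(k,list(oo),p[:2].round(4),np.degrees(p[2]).round(1),round(f,1))
        if len(oo)==2:
            for n in I:
                for _,X in M[k]:
                    cv2.polylines(I[n],[cv2.convexHull(proj(n,place(X,p)).astype(np.float32)).round().astype(np.int32)],True,(255,0,255))
a=cv2.resize(I['scene'][140:275,200:330],(520,540));b=cv2.resize(I['side'][140:240,185:315],(520,400))
cv2.imwrite('pics/ov.png',np.hstack([a[:, :400],cv2.copyMakeBorder(b,0,140,0,0,0)[:,:400]]))
# blue look-alikes
for n in I:
    im=cv2.imread(f'pics/{n}0.png');P=cloud(n,im,np.load(f'{n}_d.npy'));h=cv2.cvtColor(im,cv2.COLOR_BGR2HSV)
    for bx in ((232,132,276,165),(195,195,240,230)) if n=='scene' else ((205,235,275,282),(282,178,332,204)):
        a,b,c,e=bx;m=(h[b:e,a:c,0]>100)&(h[b:e,a:c,0]<130)&(h[b:e,a:c,1]>120);Y=P[b:e,a:c][m];Y=Y[(abs(Y[:,2])<.04)]
        r=cv2.minAreaRect((Y[:,:2]*1000).astype(np.float32));print(n,'blue',cv2.boxPoints(r).round().tolist())
E
```

```text
scr ['scene', 'side'] [ 0.5826 -0.1263] 101.9 194.3
scr ['scene'] [ 0.582  -0.1284] 103.1 52.0
scr ['side'] [ 0.5826 -0.1252] 100.5 115.8
rack ['scene', 'side'] [0.5925 0.0928] 85.4 824.6Traceback (most recent call last):
  File "<stdin>", line 10, in <module>
  File "h.py", line 35, in fit
    r=minimize(f,z,method='Nelder-Mead',options=dict(initial_simplex=z+s*np.vstack([np.zeros(3),np.eye(3)]),maxiter=150)); z=r.x
    res = _minimize_neldermead(fun, x0, args, callback, bounds=bounds,
                               **options)
    fxcc = func(xcc)
    fx = function(np.copy(x), *(wrapper_args + args))
  File "h.py", line 32, in <lambda>
    f=lambda z:cost(k,p0+z/[100,100,10],obs)
               ~~~~^^^^^^^^^^^^^^^^^^^^^^^^^
  File "h.py", line 26, in cost
    q=proj(n,place(X,p));q=((q+.5)*S).astype(np.float32)
  File "h.py", line 8, in proj
    c=camera_params(n);p=(np.asarray(X)@c['R'].T+c['t'])@c['K'].T
ValueError: time passes only in moves, steps and waits
```

Calling camera_params repeatedly caused the error, so I cache it. I'm also adding the guides to the rack model.

```bash
python3 - <<'E'
s=open('h.py').read()
s=s.replace("from rig import camera_params","from rig import camera_params as _cp\nfrom functools import lru_cache\ncamera_params=lru_cache(None)(_cp)",1)
s+='''
for g in (1,-1):
    M['rack'].append(('y',np.array([[x,g*y,z] for x,y in((0,65),(-44,86),(-44,94),(0,74)) for z in(0,12)])/1000.))
'''
open('h.py','w').write(s)
E
cat > f.py <<'E'
from h import *
B={'scr':{'scene':(228,167,272,202),'side':(232,196,292,233)},'rack':{'scene':(222,198,326,272),'side':(190,143,306,194)}}
I={n:cv2.imread(f'pics/{n}0.png') for n in('scene','side')}
for k,p0 in (('scr',np.array([.582,-.127,np.radians(102)])),('rack',np.array([.594,.098,np.radians(75)]))):
    o={}
    for n in I:
        y,d=masks(I[n]); b=B[k][n]
        m=(y|d).astype(np.uint8)
        nl,L,st,_=cv2.connectedComponentsWithStats(m[b[1]:b[3],b[0]:b[2]])
        m[b[1]:b[3],b[0]:b[2]]=(L==1+st[1:,4].argmax())
        o[n]=(m.astype(float),d,b)
    for oo in ({'scene':o['scene']},{'side':o['side']},o):
        p,f=fit(k,p0,oo); print(k,list(oo),p[:2].round(4),np.degrees(p[2]).round(1),round(f,1))
    for n in I:
        for _,X in M[k]: cv2.polylines(I[n],[cv2.convexHull(proj(n,place(X,p)).astype(np.float32)).round().astype(np.int32)],True,(255,0,255))
a=cv2.resize(I['scene'][140:275,222:328],(424,540));b=cv2.resize(I['side'][140:240,190:310],(360,300))
cv2.imwrite('pics/ov.png',np.hstack([a,cv2.copyMakeBorder(b,0,240,0,0,0)]))
for n in I:
    im=cv2.imread(f'pics/{n}0.png');P=cloud(n,im,np.load(f'{n}_d.npy'));h=cv2.cvtColor(im,cv2.COLOR_BGR2HSV)
    for bx in ((232,132,276,165),(195,195,240,230)) if n=='scene' else ((205,235,275,282),(282,178,332,204)):
        a,b,c,e=bx;m=(h[b:e,a:c,0]>100)&(h[b:e,a:c,0]<130)&(h[b:e,a:c,1]>120);Y=P[b:e,a:c][m];Y=Y[(abs(Y[:,2])<.04)]
        r=cv2.minAreaRect((Y[:,:2]*1000).astype(np.float32));print(n,'blue',cv2.boxPoints(r).round().tolist())
E
python3 f.py
```

```text
scr ['scene'] [ 0.5818 -0.1281] 102.9 51.4
scr ['side'] [ 0.5834 -0.1251] 102.1 116.4
scr ['scene', 'side'] [ 0.5822 -0.1274] 101.9 196.0
rack ['scene'] [0.5929 0.094 ] 84.8 240.8
rack ['side'] [0.5948 0.0969] 85.3 484.4
rack ['scene', 'side'] [0.5935 0.094 ] 85.3 743.8
scene blue [[380.0, -202.0], [433.0, -310.0], [518.0, -269.0], [464.0, -160.0]]
scene blue [[672.0, -88.0], [780.0, -140.0], [824.0, -47.0], [716.0, 4.0]]
side blue [[377.0, -208.0], [432.0, -312.0], [513.0, -270.0], [458.0, -165.0]]
side blue [[675.0, -84.0], [779.0, -135.0], [820.0, -52.0], [715.0, -1.0]]
```

View pics/ov.png

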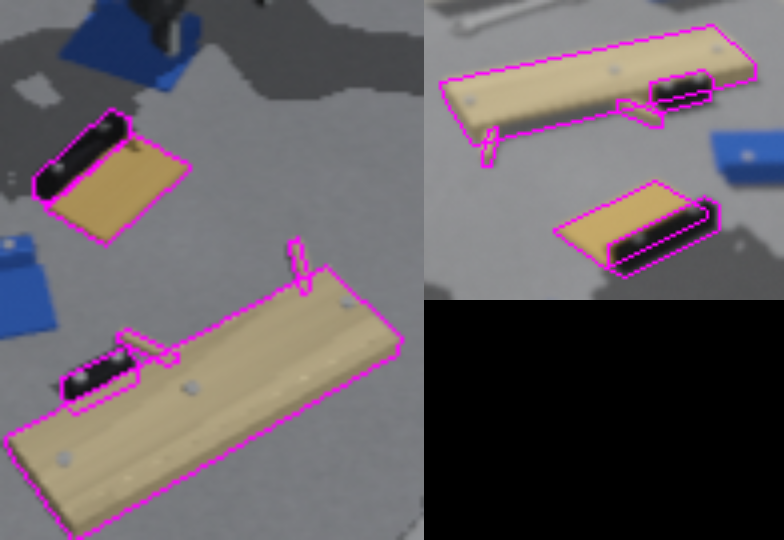

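The overlay matches both the scraper and the rack closely:

| Object | Position (m) | Yaw |
|---|---|---|
| Rack | (0.5935, 0.0945) | 85.2° |
| Scraper | (0.582, -0.127) | 102.4° |

In the rack frame the scraper is at x=-222 mm, y=-7 mm, turned +17°. I'll push with both open fingers flat behind the bar: first an arc (R≈0.17 m) to square it up, then straight in. First I move to behind the bar.

```bash
python3 -m handwheel '[[[-0.06,0.015,0],[0,0,-0.01]],[[-0.12,0.03,0],[0,0,-0.02]],[[-0.18,0.045,0],[0,0,-0.035]],[[-0.24,0.06,0.02],[0,0,-0.045]],[[-0.3,0.072,0.06],[0,0,-0.055]],[[-0.35,0.085,0.12],[0,0,-0.065]],[[-0.381,0.092,0.18],[0,0,-0.069]],[[-0.381,0.092,0.25],[0,0,-0.069]],[[-0.381,0.092,0.31],[0,0,-0.069]],[[-0.381,0.092,0.34],[0,0,-0.069]]]' 1
python3 -m handwheel '[[[0,0,0.04],[0,0,0]],[[0,0,0.08],[0,0,0]],[[0,0,0.105],[0,0,0]],[[0,0,0.12],[0,0,0]],[[0,0,0.127],[0,0,0]],[[0,0,0.127],[0,0,0]]]' 1
python3 - <<'E'
from rig import *
import cv2
c=camera_params('wrist');p,d=get_image('wrist');cv2.imwrite('pics/w1.png',p[:,:,::-1])
E
```

```text
time_s: 1.1
position: [0.5946, -0.19, 0.058]
tool_rot: [[-0.215, 0.977, -0.005], [0.977, 0.215, 0.002], [0.003, -0.004, -1.0]]
ft_force: [-0.5, -0.8, 0.3]
grip_width: 0.0855
gripper_force: 0.0
time_s: 1.7
position: [0.5961, -0.1905, -0.0021]
tool_rot: [[-0.215, 0.977, 0.0], [0.977, 0.215, -0.0], [-0.0, 0.0, -1.0]]
ft_force: [0.2, -0.1, 0.4]
grip_width: 0.0852
gripper_force: 0.0
```

View pics/w1.png

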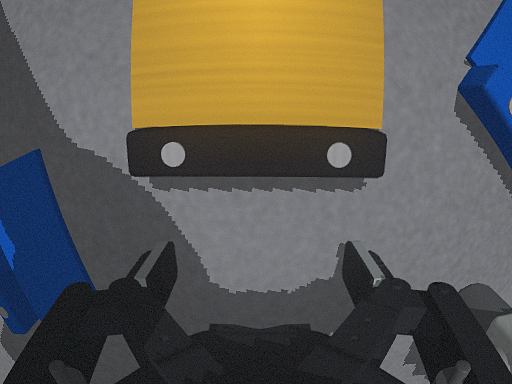

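The wrist view shows the bar square and centred at (257,155), with the fingers at (165,245) and (350,245) and both blue parts clear. I advance to contact.

```bash
python3 -m handwheel '[[[0.02,0,0],[0,0,0]],[[0.04,0,0],[0,0,0]],[[0.05,0,0],[0,0,0]],[[0.056,0,0],[0,0,0]],[[0.06,0,0],[0,0,0]],[[0.064,0,0],[0,0,0]],[[0.064,0,0],[0,0,0]]]' 1
python3 -m handwheel '[[[0.004,0,0],[0,0,0]],[[0.008,0,0],[0,0,0]],[[0.012,0,0],[0,0,0]],[[0.016,0,0],[0,0,0]]]' 1
```

```text
time_s: 2.45
position: [0.5891, -0.1592, -0.0022]
tool_rot: [[-0.215, 0.977, -0.0], [0.977, 0.215, -0.0], [0.0, -0.0, -1.0]]
ft_force: [-0.1, 0.8, 0.4]
grip_width: 0.0853
gripper_force: 0.0
time_s: 2.85
position: [0.5874, -0.1515, -0.0022]
tool_rot: [[-0.215, 0.977, 0.0], [0.977, 0.215, -0.0], [-0.0, 0.0, -1.0]]
ft_force: [0.4, -2.1, -0.5]
grip_width: 0.0854
gripper_force: 1.0
```

Contact is confirmed at about 2 N. Now the arc, turning 17.2° clockwise.

```bash
python3 -m handwheel '[[[0.01,-0.0017,0],[0,0,0.0096]],[[0.0206,-0.003,0],[0,0,0.019]],[[0.031,-0.004,0],[0,0,0.0287]],[[0.041,-0.005,0],[0,0,0.038]],[[0.0515,-0.0055,0],[0,0,0.0478]],[[0.062,-0.0056,0],[0,0,0.0573]],[[0.0725,-0.0055,0],[0,0,0.0669]],[[0.083,-0.005,0],[0,0,0.0764]],[[0.093,-0.0043,0],[0,0,0.086]],[[0.103,-0.0032,0],[0,0,0.0956]]]' 1
cat > look.py <<'E'
import sys
from h import *
from rig import get_image,observe
t=sys.argv[1]; rp=np.array([.5935,.0943,np.radians(85.2)]);g=[float(a) for a in sys.argv[2:5]]
c,s=np.cos(rp[2]),np.sin(rp[2])
p0=np.array([rp[0]+c*g[0]-s*g[1],rp[1]+s*g[0]+c*g[1],rp[2]+np.radians(g[2])])
I={};o={}
for n in('scene','side'):
    im=I[n]=get_image(n)[0][:,:,::-1].copy();y,d=masks(im)
    X=np.vstack([place(b,p0) for _,b in M['scr']]);q=proj(n,X)
    b=[*(q.min(0)-8).astype(int),*(q.max(0)+8).astype(int)]
    r=np.zeros((384,512),np.uint8)
    m=np.zeros((384,512));h=cv2.cvtColor(im,cv2.COLOR_BGR2HSV)
    m=(y&(h[...,1]>115)).astype(float)  # brass only
    o[n]=(m,d,b)
full=M['scr']; M['scr']=[full[0]]
for oo in ({'scene':o['scene']},{'side':o['side']},o):
    p,f=fit('scr',p0,oo);e=p[:2]-rp[:2]
    print(list(oo),'rack frame mm',(1000*np.array([c*e[0]+s*e[1],-s*e[0]+c*e[1]])).round(1),'yaw',np.degrees(p[2]-rp[2]).round(1),round(f,1))
for n in I:
    for _,X in full: cv2.polylines(I[n],[cv2.convexHull(proj(n,place(X,p)).astype(np.float32)).round().astype(np.int32)],True,(255,0,255))
a=cv2.resize(I['scene'][140:275,222:328],(424,540));b=cv2.resize(I['side'][140:240,190:310],(360,300))
cv2.imwrite(f'pics/{t}.png',np.hstack([a,cv2.copyMakeBorder(b,0,240,0,0,0)]))
e=np.array(observe()['position'])[:2]-rp[:2];R=np.array(observe()['tool_rot'])
print('tcp rack',(1000*np.array([c*e[0]+s*e[1],-s*e[0]+c*e[1]])).round(1),'yaw',np.degrees(np.arctan2(R[1,0],R[0,0])-rp[2]).round(2))
E
python3 look.py l1 -170 0 0
```

```text
time_s: 3.85
position: [0.5745, -0.1012, -0.0022]
tool_rot: [[0.085, 0.996, -0.0], [0.996, -0.085, -0.0], [-0.0, -0.0, -1.0]]
ft_force: [-0.1, -1.4, 0.9]
grip_width: 0.0854
gripper_force: 0.9
['scene'] rack frame mm [-170000.      -0.] yaw 0.0 0.0
['side'] rack frame mm [-170000.      -0.] yaw 0.0 0.0
['scene', 'side'] rack frame mm [-170000.      -0.] yaw 0.0 0.0
tcp rack [-196.     2.6] yaw 0.03
```

View pics/l1.png

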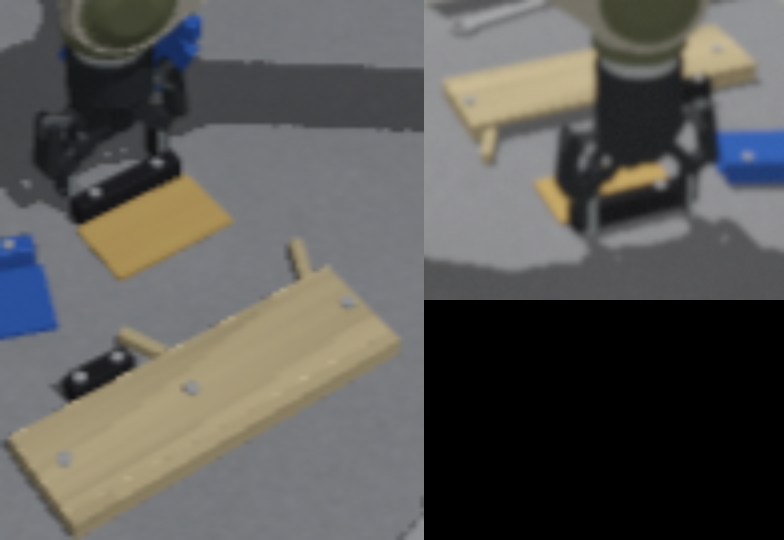

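The scraper turned with the tool and now lies parallel to the rack, its blade at crop (155,225). The script's units were wrong, and the side view is occluded by the gripper, so I rely on the scene view.

```bash
sed -i "s/g=\[float(a) for a in sys.argv\[2:5\]\]/g=[float(a) for a in sys.argv[2:5]];g[0]\/=1e3;g[1]\/=1e3/" look.py; python3 look.py l2 -167 0 0
```

```text
['scene'] rack frame mm [-167.8    2.7] yaw -0.3 37.4
['side'] rack frame mm [-155.6   -1.9] yaw -1.2 487.1
['scene', 'side'] rack frame mm [-167.4    2.6] yaw -1.1 539.1
tcp rack [-196.5    2.4] yaw 0.07
```

View pics/l2.png

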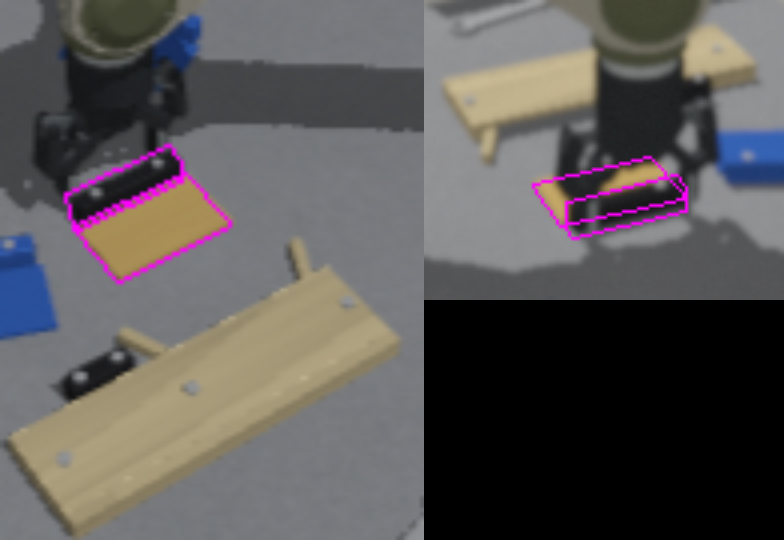

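The scene fit gives rack x=-168 mm, y=+2.7 mm, yaw ≈0°. I push straight for 90 mm, trimming 2.5 mm sideways.

```bash
python3 -m handwheel '[[[0.018,0.0007,0],[0,0,0]],[[0.036,0.0014,0],[0,0,0]],[[0.054,0.0021,0],[0,0,0]],[[0.072,0.0028,0],[0,0,0]],[[0.09,0.0035,0],[0,0,0]],[[0.108,0.004,0],[0,0,0]],[[0.126,0.0045,0],[0,0,0]],[[0.144,0.005,0],[0,0,0]],[[0.162,0.005,0],[0,0,0]],[[0.18,0.005,0],[0,0,0]]]' 1
python3 look.py l3 -78 0 0
python3 - <<'E'
from rig import *
import cv2
p,d=get_image('wrist');cv2.imwrite('pics/w2.png',p[:,:,::-1])
E
```

```text
time_s: 5.05
position: [0.5848, -0.0113, -0.0021]
tool_rot: [[0.083, 0.997, 0.0], [0.997, -0.083, -0.0], [-0.0, 0.0, -1.0]]
ft_force: [0.2, -2.9, 0.7]
grip_width: 0.0853
gripper_force: 1.4
['scene'] rack frame mm [-81.    1.5] yaw -0.2 80.3
['side'] rack frame mm [-63.   -2.4] yaw -2.1 387.7
['scene', 'side'] rack frame mm [-76.7  -0.1] yaw 1.8 498.7
tcp rack [-1.052e+02  1.000e-01] yaw 0.08
```

View pics/w2.png

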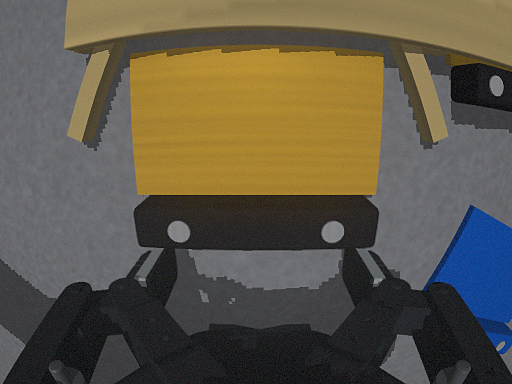

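The wrist view shows the blade front (131–383) centred between the guides (about 122–393 at the mouth), and square to the rack. I continue in, then creep to the stop.

```bash
python3 -m handwheel '[[[0.014,0,0],[0,0,0]],[[0.028,0,0],[0,0,0]],[[0.042,0,0],[0,0,0]],[[0.056,0,0],[0,0,0]],[[0.07,0,0],[0,0,0]]]' 1
python3 -m handwheel '[[[0.012,0,0],[0,0,0]],[[0.024,0,0],[0,0,0]],[[0.036,0,0],[0,0,0]],[[0.048,0,0],[0,0,0]],[[0.058,0,0],[0,0,0]],[[0.064,0,0],[0,0,0]],[[0.068,0,0],[0,0,0]],[[0.072,0,0],[0,0,0]],[[0.072,0,0],[0,0,0]]]' 1
```

```text
time_s: 5.7
position: [0.5876, 0.0236, -0.0023]
tool_rot: [[0.083, 0.997, -0.0], [0.997, -0.083, 0.0], [0.0, -0.0, -1.0]]
ft_force: [-0.0, -2.0, -1.8]
grip_width: 0.0857
gripper_force: 0.8
time_s: 6.6
position: [0.5907, 0.059, -0.0021]
tool_rot: [[0.084, 0.997, 0.0], [0.997, -0.084, 0.0], [0.0, 0.0, -1.0]]
ft_force: [-0.1, -0.4, 0.4]
grip_width: 0.0854
gripper_force: 0.0
```

```bash
python3 -m handwheel '[[[0.003,0,0],[0,0,0]],[[0.006,0,0],[0,0,0]],[[0.009,0,0],[0,0,0]],[[0.011,0,0],[0,0,0]]]' 1
python3 -m handwheel '[[[0.001,0,0],[0,0,0]],[[0.002,0,0],[0,0,0]]]' 1
```

```text
time_s: 7.0
position: [0.5912, 0.0642, -0.0021]
tool_rot: [[0.084, 0.997, 0.0], [0.997, -0.084, -0.0], [-0.0, 0.0, -1.0]]
ft_force: [-0.7, -1.6, 1.6]
grip_width: 0.0854
gripper_force: 1.3
time_s: 7.2
position: [0.5912, 0.0645, -0.0021]
tool_rot: [[0.084, 0.997, -0.0], [0.997, -0.084, -0.001], [-0.001, -0.0, -1.0]]
ft_force: [-2.2, -8.8, 1.1]
grip_width: 0.0854
gripper_force: 4.5
```

Force is rising at the expected place (8.8 N with little movement). I push slightly more to seat it.

```bash
python3 -m handwheel '[[[0.001,0,0],[0,0,0]],[[0.002,0,0],[0,0,0]],[[0.002,0,0],[0,0,0]]]' 1
python3 - <<'E'
from rig import *
import cv2
o=observe();print(o['wrist_torque'])
p,d=get_image('wrist');cv2.imwrite('pics/w3.png',p[:,:,::-1])
E
```

```text
time_s: 7.5
position: [0.5912, 0.0645, -0.0021]
tool_rot: [[0.084, 0.996, -0.001], [0.996, -0.084, -0.002], [-0.002, -0.0, -1.0]]
ft_force: [-1.6, -12.0, 2.0]
grip_width: 0.0853
gripper_force: 6.1
[-1.86384452  0.26293799 -0.23058109]
```

View pics/w3.png

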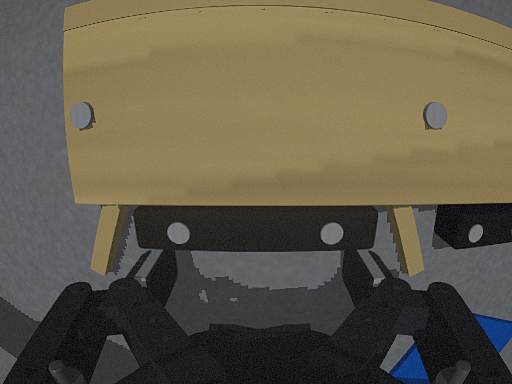

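The bar (135–378, row 205) lies flush and even along the cover edge, and it holds still under 12 N. I back off, lift and check.

```bash
python3 -m handwheel '[[[-0.01,0,0],[0,0,0]],[[-0.03,0,0],[0,0,0]],[[-0.06,0,0],[0,0,0]],[[-0.08,0,0],[0,0,0]],[[-0.08,0,-0.05],[0,0,0]],[[-0.08,0,-0.11],[0,0,0]],[[-0.08,0,-0.18],[0,0,0]],[[-0.1,0,-0.26],[0,0,0]],[[-0.14,0,-0.32],[0,0,0]],[[-0.14,0,-0.32],[0,0,0]]]' 1
python3 - <<'E'
from rig import *
import cv2
o=observe();print(o['position'],o['ft_force'])
p,d=get_image('wrist');cv2.imwrite('pics/w4.png',p[:,:,::-1])
E
```

```text
time_s: 8.55
position: [0.587, -0.0062, 0.1622]
tool_rot: [[0.086, 0.996, 0.008], [0.996, -0.086, -0.002], [-0.001, 0.008, -1.0]]
ft_force: [0.3, 0.3, -0.3]
grip_width: 0.0853
gripper_force: 0.0
[ 0.58702549 -0.0061692   0.1621747 ] [ 0.28601361  0.27995005 -0.30369217]
```

View pics/w4.png

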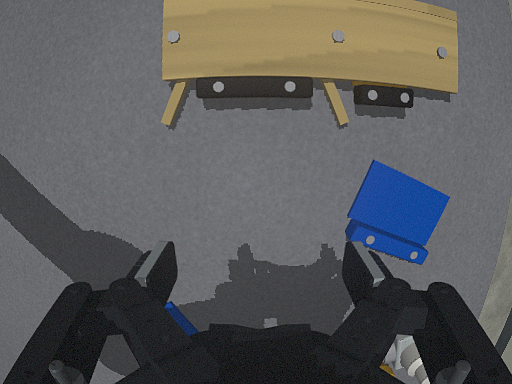

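The wide bar at (254,88) sits flush on the cover edge. The small scraper at (383,97) and the blue parts have not moved, and the arm is clear.

```bash
python3 -c "
from rig import close_job
print(close_job())"
```

```text
the job is handed in; nothing more can be done
None
```

The wide scraper is in its pocket with the bar flush against the mouth, pushed there without lifting; in the last image the small scraper and blue look-alikes sat undisturbed, and the job was handed in at about 8.6 s (no verdict was returned).

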